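Slide the rail hook over the drip bowl and hang up the mug

ROBOT

A 6-joint arm with a two-finger parallel gripper is mounted at the origin on a cart in front of the work surface, level with it; the furniture and walls round the work are solid. World frame = base frame: x ahead of the robot, y to its left, z up, the work surface at z = 0. Lengths are in m, angles in rad, forces in N, time in s.
With the tool pointing down it reaches from about 0.275 to 0.85 m from the base axis. Payload 19 kg.
Tool frame: the origin (TCP) lies midway between the tips of the shut fingers; the grasp point (between the pads) lies 19 mm behind it; x points along the fingers, z is the direction in which the jaws open and shut, and the axes are right-handed (so a half turn about x gives the same grasp; the last joint's range is limited). The gripper opens to 85 mm and grips with 20 to 120 N. Pads are 22 mm wide; open, the fingers measure 114 mm over their backs; the gripper's body (76 mm by 85 mm) begins 54 mm behind the grasp point. The pads swing forward as they close: fully open they stand 13 mm farther back than shut.
Start: joints at [-1.44, 0.15, 1.437, -0, 1.554, -0.134], TCP at [0.15, -0.555, 0.231] pointing down, gripper open.
Joint ranges: [-2.8, 2.8], [-0.68, 2.1], [0.12, 2.68], [-1.39, 4.53], [0.16, 2.79], [-2.81, 2.81]. Speed limits (rad/s): [1.89, 1.89, 2.22, 3.01, 3.01, 3.01].

INTERFACE

Orientations are given as [roll, pitch, yaw] about the fixed x, y, z axes, in that order (R = Rz(yaw) Ry(pitch) Rx(roll)).
In Python, from plant import ctrl gives the robot as it stands. The module is installed in compiled form; this text tells all that it offers.
- The arm moves only by the tool step_arm, never from a script. Its argument "deltas" is a list of rows, each an object with "claw": the closure in counts, from 0 (fully open) to 255 (shut); "offset": the shift along the tool's x, y, z in mm, a list of three; "dr": the turn, a rotation vector about the tool's x, y, z in rad, a list of three. A call has 1 to 10 rows; each row shifts and turns the commanded pose from where the row before left it, along the tool's axes as they then stand; what a row does not reach is not made up. A row lasts 1/8 s, in which the tool goes at most 62.5 mm and 10.7 degrees, less where a joint would pass 70% of its speed; a pose out of reach is approached as far as the arm can. A call is refused whole if a number of a shift passes 62.5 or a number of a turn 0.188, either way. A call with a gripper value outside its range is refused whole. The fingers move at their own pace and stop on an object; "newtons" is the grip in N (left out, the last holds). Time passes only in rows, so rows that do not move let the fingers close. It gives the time, the measured TCP pose, the force and the opening at its end, in the units of the state.
- ctrl.read_state(): the state, without advancing time (a new reading comes with each control period).
- ctrl.read_camera(name): name is "scene" or "top" or "wrist"; returns the picture (420x560x3 uint8, red, green, blue); there is no depth.
- ctrl.camera_params(name): a dict with "camera_matrix" (3x3 intrinsics, pixels), "eye" and "orientation" of the camera in the world. Camera axes: x right, y down, z forward; pixel columns grow to the right and rows downward; lengths in m; the calibration is good to about 2 mm. The wrist camera is an equidistant fisheye: a pixel r from the principal point sees the ray r / f radians off the axis. A picture is of the moment at which its call begins: read the wrist's pose just before it. camera_params takes no time and is no camera call; for the wrist camera it gives the pose at the moment of the call.
- ctrl.sign_off(): hands the job in, once; it reports no verdict.
Trained networks look in the newest picture that a camera, given by its name, has taken for a name from the list of things; names that differ only in an ending like _2 or _b are one class to them, and where a whole thing is asked for, a point or a joint stands for the part that bears it (a point fixed in the world has none). Each returns a list of dicts, best first, with "score" (0 to 1); they miss things now and then, are a little off and sometimes report something else, mostly with a low value. They report only what shows in the picture. A call takes as long as a camera call. They do not tell look-alikes from the thing itself.
- ctrl.outline_of(name, camera): "region" (420x560 bool, what is visible of it) and "xy" ([column, row] in pixels, amid what is visible of it).
- ctrl.landmark_of(name, camera): "xy" ([column, row] in pixels: a listed point, or the origin of a listed thing).
The state is a dict: "time_s": time; "joints": joint angles; "joint_vel": joint speeds; "joint_efforts": joint torques, N m; "position": TCP position; "tool_rot": TCP orientation; "force": force on the tool from outside, world axes, zero at the start; "wrist_torque": the same for the moment, N m; "opening": finger opening in m.
Only numpy, scipy, OpenCV 4.12 (cv2) and the standard library are available. Lean on these libraries where they do the work, as an engineer would, in place of code of your own. Each camera call takes 0.05 s, during which the arm holds its last target. There are 200 camera calls.

TASK

Take the knob of the hook on the drying rail and slide it along until the hook is over the middle of the white bowl. Then hang the white mug standing to the right of the sink on that hook by its handle, so that it drips into the bowl, and let go of it without leaving it swinging hard. Leave the bowl and the glasses where they stand.

Things in the scene. Friction and masses are not known exactly. Their poses are not given: they have to be found in the camera images.
- drying_rail: fixed stand on the draining board left of the sink: flat aluminium rail (10 x 24 mm, top at z = 237 mm) along the stand's y axis between two 16 mm posts 330 mm apart, tops at z = 246 mm. Origin on the worktop under the rail's middle; x axis points across the rail, away from the robot.
- carriage: grey block, 30 x 44 x 40 mm, top at z = 245 mm, sliding on the rail (about 3 N friction, stays where left), up to 115 mm either way from the rail's middle. On top a black round knob, 24 mm diameter, z 245 to 283 mm; in front a dark rubber-sleeved hook pointing to the robot (stand's -x). Axes as the stand's; origin at worktop level below the rail's centre line at the carriage.
- knob (a point): point on the axis of the carriage's knob, 23 mm above the block's top: where to grip it
- hook_mid (a point): middle of the hook, on its axis: a level 8 mm rubber-sleeved rod at z = 212 mm, square to the rail, free from 18 to 92 mm in front of the rail's centre line (this point: 62 mm); the tip then bends up, to 104 mm in front and 14 mm above the rod's axis. Axes as the stand's: x along the hook towards the rail, y along the rail.
- mug: white straight mug, upright, right of the sink, 84 mm diameter, 91 mm tall, wall 8 mm, 0.3 kg. Origin on its underside but off centre: the cup's axis is at (0, +19) mm; the handle is on the -y side, reaching y = -61 mm, 14 mm wide (x), its opening running through along x. Rim grip across from the handle, one finger inside: (0, +57, about 78) mm.
- mug_eye (a point): centre of the opening in the mug's handle, at (0, -35, 52) mm in the mug's frame; the opening is about 24 mm (y) by 36 mm (z)
- bowl: white bowl standing on the draining board under the rail, in front of its left or right half, 150 mm diameter, 69 mm tall; origin at the centre of its underside
- glass: clear tumbler under the other half of the rail, 68 mm diameter, 90 mm tall; bystander, origin at the centre of its underside
- tumbler_a: clear tumbler, mouth down, beyond the mug, 71 mm diameter, 82 mm tall; bystander
- tumbler_b: clear tumbler, mouth down, beyond the mug, 72 mm diameter, 106 mm tall; bystander
Not all that is in view belongs to the job. What is shaped like the mug but blue or green is not meant.

How it is judged:
By the outcome, as a careful person would: the job done as asked, in the order asked, and still so for the second after the job is handed in, with the robot touching nothing.
It also fails if it takes over 70 s, if anything falls off the work surface, if the arm or the gripper's body presses on something with over 40 N, if the wrist force passes 120 N, or if a joint passes its speed limit or range.

## Working session

There is one attempt and no reset: what is moved stays moved. The work goes in short steps, Python scripts to look and compute and a tool call to move; the robot and the scene stay as the last step left them, time stands still between calls to the robot, and variables do not carry over. Pictures are saved under pics/ and viewed, about 8 in all and at most 12, crops included, and the job is handed in when it is done.

Besides the shell and the picture viewer there is one more tool, called after "Call:" by a JSON object that holds its "api" and its "payload". step_arm: Moves the arm, as the interface text tells. Its arguments: {"type":"object","properties":{"deltas":{"type":"array","items":{"type":"object","properties":{"claw":{"type":"number"},"offset":{"type":"array","items":{"type":"number"}},"dr":{"type":"array","items":{"type":"number"}}}}},"newtons":{"type":"number"}},"required":["deltas"]}

```bash
mkdir -p pics; ls; cat > h.py <<'E'
import numpy as np, cv2
from plant import ctrl
from scipy.spatial.transform import Rotation as R
def rot(o):
    o=np.array(o,float)
    if o.shape==(3,3): return o
    return R.from_euler('xyz',o).as_matrix() if o.size==3 else R.from_quat(o).as_matrix()
def ray(cam,uv,p=None):
    p=p or ctrl.camera_params(cam); K=np.array(p['camera_matrix']); 
    a=(uv[0]-K[0,2])/K[0,0]; b=(uv[1]-K[1,2])/K[1,1]
    if cam=='wrist':
        r=np.hypot(a,b); s=np.sinc(r/np.pi); d=np.array([a*s,b*s,np.cos(r)])
    else: d=np.array([a,b,1.])
    d=rot(p['orientation'])@d
    return np.array(p['eye']),d/np.linalg.norm(d)
def atz(cam,uv,z,p=None):
    e,d=ray(cam,uv,p); return e+d*(z-e[2])/d[2]
def proj(cam,X,p=None):
    p=p or ctrl.camera_params(cam); K=np.array(p['camera_matrix'])
    c=rot(p['orientation']).T@(np.array(X)-np.array(p['eye']))
    if cam=='wrist':
        r=np.hypot(c[0],c[1]); t=np.arctan2(r,c[2]); q=c[:2]/max(r,1e-9)*t
    else: q=c[:2]/c[2]
    return K[:2,:2]@q+K[:2,2]
def tri(rs):
    A=np.zeros((3,3));b=np.zeros(3)
    for e,d in rs:
        P=np.eye(3)-np.outer(d,d);A+=P;b+=P@e
    return np.linalg.solve(A,b)
E
python3 - <<'E'
from h import *
for c in ['scene','top','wrist']:
    p=ctrl.camera_params(c); print(c,{k:np.round(v,3).tolist() for k,v in p.items()})
im={c:ctrl.read_camera(c) for c in ['scene','top']}
cv2.imwrite('pics/scene.png',im['scene'][:,:,::-1]);cv2.imwrite('pics/top.png',im['top'][:,:,::-1])
H={'knob':.268,'hook_mid':.212,'mug':0,'mug_eye':.052,'bowl':0,'glass':0,'drying_rail':0,'carriage':0,'tumbler_a':0}
for n,z in H.items():
    for c in ['scene','top']:
        for r in ctrl.landmark_of(n,c)[:4]:
            print(n,c,np.round(r['xy'],1),round(r['score'],2),np.round(atz(c,r['xy'],z),3))
s=ctrl.read_state(); print(s['position'],s['tool_rot'],s['time_s'],s['opening'])
E
```

```text
pics
scene {'camera_matrix': [[477.8, 0.0, 275.213], [0.0, 477.8, 211.842], [0.0, 0.0, 1.0]], 'eye': [-0.497, -0.992, 0.89], 'orientation': [-2.039, 0.004, -0.832]}
top {'camera_matrix': [[385.272, 0.0, 273.307], [0.0, 385.272, 210.822], [0.0, 0.0, 1.0]], 'eye': [0.451, -0.047, 1.361], 'orientation': [-3.053, 0.029, -1.55]}
wrist {'camera_matrix': [[325.192, 0.0, 275.979], [0.0, 325.192, 207.324], [0.0, 0.0, 1.0]], 'eye': [0.216, -0.536, 0.374], 'orientation': [2.864, 0.0, -1.306]}
knob scene [337.7 304.4] 0.73 [ 0.183 -0.547  0.268]
knob top [148.2 207.3] 0.52 [0.551 0.348 0.268]
hook_mid top [164.1 227.4] 0.84 [0.496 0.317 0.212]
hook_mid top [364.5 184.1] 0.26 [ 0.637 -0.282  0.212]
mug scene [249.5 259.2] 0.97 [0.476 0.018 0.   ]
mug scene [302.  271.8] 0.91 [ 0.538 -0.166  0.   ]
mug scene [332.9 314.3] 0.74 [ 0.429 -0.372  0.   ]
mug top [270.2 231.6] 0.94 [0.497 0.005 0.   ]
mug top [377.5 251.3] 0.8 [ 0.436 -0.371  0.   ]
mug top [321.2 222. ] 0.66 [ 0.534 -0.174  0.   ]
mug top [149.6 211.1] 0.56 [0.562 0.439 0.   ]
mug_eye scene [311.  266.1] 0.91 [ 0.521 -0.215  0.052]
mug_eye scene [255.3 239. ] 0.88 [0.526 0.037 0.052]
mug_eye scene [336.3 304.9] 0.87 [ 0.414 -0.391  0.052]
mug_eye top [387.8 255.8] 0.83 [ 0.422 -0.393  0.052]
mug_eye top [333.4 221.4] 0.66 [ 0.534 -0.21   0.052]
bowl scene [177.9 228.3] 0.46 [0.448 0.381 0.   ]
bowl top [163.5 244.1] 0.75 [0.445 0.383 0.   ]
glass scene [211.  231.7] 0.75 [0.516 0.265 0.   ]
glass top [198.6 225.3] 0.9 [0.514 0.26  0.   ]
glass top [377.5 251. ] 0.49 [ 0.437 -0.371  0.   ]
tumbler_a scene [388.4 288.8] 0.82 [ 0.646 -0.427  0.   ]
tumbler_a scene [363.1 271.7] 0.69 [ 0.674 -0.316  0.   ]
tumbler_a top [397.7 192.9] 0.69 [ 0.642 -0.442  0.   ]
tumbler_a top [364.5 182.8] 0.67 [ 0.676 -0.326  0.   ]
[ 0.15045965 -0.55494044  0.23127911] [2.42790528 1.57068774 1.12187209] 1.0 0.08548569303324294
```

View pics/top.png

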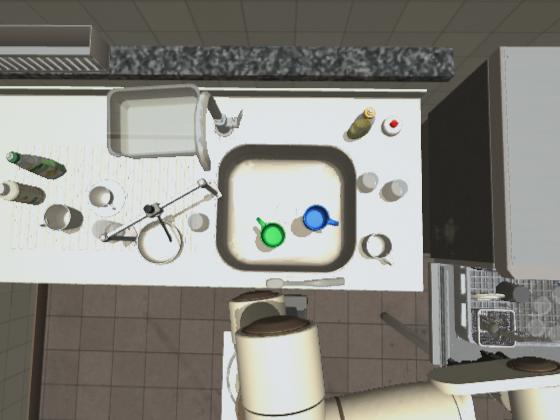

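View pics/scene.png

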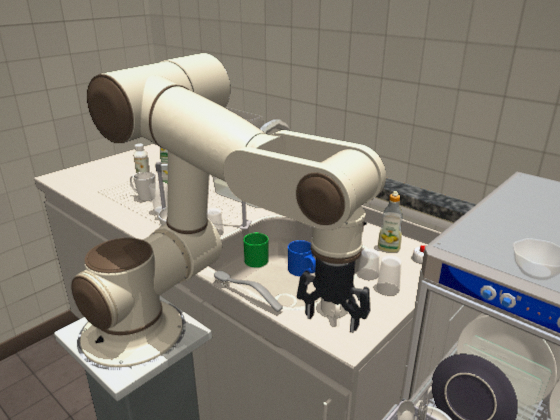

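Top view: the rail runs from (104,238) to (203,183), with its knob at (152,209) and the bowl at (160,242). There are mugs at (377,246) white, (272,235) green and (316,217) blue in the sink, and a whitish cup at (58,215) on the left. Only (377,246) is white and right of the sink. I'll confirm with one crop and measure the rail.

```bash
python3 - <<'E'
from h import *
im=ctrl.read_camera('top')[:,:,::-1]
a=cv2.resize(im[165:275,85:235],None,fx=4,fy=4,interpolation=cv2.INTER_CUBIC)
b=cv2.resize(im[220:275,350:410],None,fx=4,fy=4,interpolation=cv2.INTER_CUBIC)
c=np.zeros((440+220,600,3),np.uint8); c[:440]=a; c[440:440+b.shape[0],:b.shape[1]]=b
cv2.imwrite('pics/crop.png',cv2.resize(c,(545,600)))
A=atz('top',(104,238),.246);B=atz('top',(203,183),.246)
print('posts',A,B,np.linalg.norm(A-B),'mid',(A+B)/2,'yawdeg',np.degrees(np.arctan2(A[1]-B[1],A[0]-B[0])))
for n in ['bowl','mug','glass','carriage','knob','drying_rail']:
    for r in ctrl.outline_of(n,'top')[:4]:
        m=r['region']; ys,xs=np.nonzero(m)
        print(n,round(r['score'],2),np.round(r['xy'],1),xs.min(),xs.max(),ys.min(),ys.max(),m.sum())
        if n=='bowl':
            (cx,cy),rad=cv2.minEnclosingCircle(np.c_[xs,ys].astype(np.float32)); print(cx,cy,rad,atz('top',(cx,cy),.069))
for n in ['knob','hook_mid','carriage','drying_rail','bowl','glass']:
    for r in ctrl.landmark_of(n,'top')[:2]:print(n,np.round(r['xy'],1),round(r['score'],2))
E
```

```text
posts [0.4602767  0.48195752 0.246     ] [0.62747301 0.19657337 0.246     ] 0.3307547732834915 mid [0.54387486 0.33926545 0.246     ] yawdeg 120.36450173002787
bowl 0.83 [156.2 242.7] 136 181 220 263 1515
158.61273193359375 241.3658905029297 22.861961364746094 [0.45419217 0.37849152 0.069     ]
bowl 0.25 [378.6 244. ] 362 393 233 264 701
378.96295166015625 249.9629669189453 19.157421112060547 [ 0.44088671 -0.35914298  0.069     ]
mug 0.86 [379.7 246.5] 362 393 233 264 691
mug 0.78 [318.6 220.1] 303 338 204 231 634
mug 0.75 [270.  233.6] 257 285 218 246 560
glass 0.74 [196.  222.6] 186 210 212 232 408
carriage 0.62 [157.9 210.3] 144 171 202 241 295
knob 0.58 [156.2 211.2] 144 172 203 242 332
drying_rail 0.61 [152.4 216. ] 100 220 178 244 1299
knob [147.7 206. ] 0.8
hook_mid [167.5 226.9] 0.61
bowl [167.1 242.3] 0.82
glass [199.2 223.9] 0.58
```

View pics/crop.png

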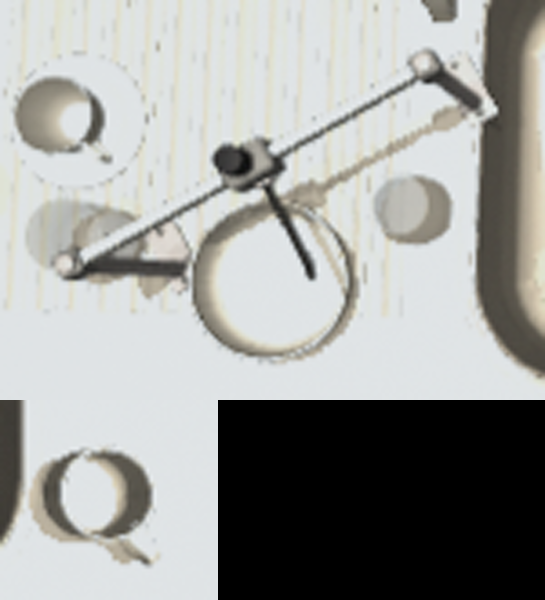

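```bash
cat >> h.py <<'E'
from scipy.linalg import logm, expm
def down(zaz, tilt=None):
    "tool x down, tool z (jaws) at azimuth zaz [deg]"
    a=np.radians(zaz); x=np.array([0,0,-1.]); z=np.array([np.cos(a),np.sin(a),0]); y=np.cross(z,x)
    return np.c_[x,y,z]
def pose(s=None):
    s=s or ctrl.read_state(); T=np.eye(4); T[:3,:3]=rot(s['tool_rot']); T[:3,3]=s['position']; return T
def mk(Rm,p):
    T=np.eye(4);T[:3,:3]=Rm;T[:3,3]=p;return T
def rows(T0,T1,vmax=50,wmax=.15,n=None,show=True):
    rel=np.linalg.inv(T0)@T1
    L=np.real(logm(rel)); 
    if n is None:
        n=int(max(1,np.ceil(max(np.linalg.norm(L[:3,3])*1000/vmax, np.linalg.norm(R.from_matrix(rel[:3,:3]).as_rotvec())/wmax))))
    E=expm(L/n); off=E[:3,3]*1000; dr=R.from_matrix(E[:3,:3]).as_rotvec()
    M=T0@expm(L/2)
    if show: print('rows',n,'offset',np.round(off,1).tolist(),'dr',np.round(dr,4).tolist(),'mid',np.round(M[:3,3],3))
    return n,off,dr
E
python3 - <<'E'
from h import *
T=pose(); print(np.round(T,3)); print('z az',np.degrees(np.arctan2(T[1,2],T[0,2])))
for z in (120.4,-59.6):
    rows(T,mk(down(z),[.547,.343,.40]))
E
```

```text
[[ 0.     0.965  0.262  0.15 ]
 [ 0.     0.262 -0.965 -0.555]
 [-1.     0.    -0.     0.231]
 [ 0.     0.     0.     1.   ]]
z az -74.82990150731662
rows 29 offset [-5.8, -31.9, -37.3] dr [0.0992, -0.0, 0.0] mid [-0.044  0.068  0.316]
rows 20 offset [-8.4, 35.5, -34.1] dr [-0.0133, -0.0, -0.0] mid [ 0.379 -0.119  0.316]
```

Call:
{"api": "step_arm", "payload": {"deltas": [{"offset": [-8.4,35.5,-34.1],"dr": [-0.0133,0,0],"claw": 0},{"offset": [-8.4,35.5,-34.1],"dr": [-0.0133,0,0],"claw": 0},{"offset": [-8.4,35.5,-34.1],"dr": [-0.0133,0,0],"claw": 0},{"offset": [-8.4,35.5,-34.1],"dr": [-0.0133,0,0],"claw": 0},{"offset": [-8.4,35.5,-34.1],"dr": [-0.0133,0,0],"claw": 0},{"offset": [-8.4,35.5,-34.1],"dr": [-0.0133,0,0],"claw": 0},{"offset": [-8.4,35.5,-34.1],"dr": [-0.0133,0,0],"claw": 0},{"offset": [-8.4,35.5,-34.1],"dr": [-0.0133,0,0],"claw": 0},{"offset": [-8.4,35.5,-34.1],"dr": [-0.0133,0,0],"claw": 0},{"offset": [-8.4,35.5,-34.1],"dr": [-0.0133,0,0],"claw": 0}]}}

```text
time_s: 2.9
position: [0.3783, -0.1173, 0.3158]
tool_rot: [0.826, 1.57, -0.347]
force: [0.3, -0.3, 0.2]
opening: 0.0857
```

Call:
{"api": "step_arm", "payload": {"deltas": [{"offset": [-8.4,35.5,-34.1],"dr": [-0.0133,0,0],"claw": 0},{"offset": [-8.4,35.5,-34.1],"dr": [-0.0133,0,0],"claw": 0},{"offset": [-8.4,35.5,-34.1],"dr": [-0.0133,0,0],"claw": 0},{"offset": [-8.4,35.5,-34.1],"dr": [-0.0133,0,0],"claw": 0},{"offset": [-8.4,35.5,-34.1],"dr": [-0.0133,0,0],"claw": 0},{"offset": [-8.4,35.5,-34.1],"dr": [-0.0133,0,0],"claw": 0},{"offset": [-8.4,35.5,-34.1],"dr": [-0.0133,0,0],"claw": 0},{"offset": [-8.4,35.5,-34.1],"dr": [-0.0133,0,0],"claw": 0},{"offset": [-8.4,35.5,-34.1],"dr": [-0.0133,0,0],"claw": 0},{"offset": [-8.4,35.5,-34.1],"dr": [-0.0133,0,0],"claw": 0}]}}

```text
time_s: 4.15
position: [0.5459, 0.3452, 0.3996]
tool_rot: [1.613, 1.571, 0.573]
force: [0.1, -0.0, 0.5]
opening: 0.0854
```

Call:
{"api": "step_arm", "payload": {"deltas": [{"offset": [0,0,0],"claw": 0},{"offset": [0,0,0],"claw": 0}]}}

```text
invalid input
```

```bash
python3 - <<'E'
from h import *
T=pose(); s=ctrl.read_state(); print(np.round(T,3).tolist(), s['time_s'],np.round(s['joints'],2))
p=ctrl.camera_params('wrist'); im=ctrl.read_camera('wrist'); cv2.imwrite('pics/w1.png',im[:,:,::-1])
for n,z in {'knob':.268,'hook_mid':.212,'bowl':0,'glass':0,'drying_rail':0,'carriage':0}.items():
    for r in ctrl.landmark_of(n,'wrist')[:3]:
        print(n,np.round(r['xy'],1),round(r['score'],2),np.round(atz('wrist',r['xy'],z,p),4))
for n,z in {'bowl':.069,'knob':.283}.items():
    for r in ctrl.outline_of(n,'wrist')[:1]:
        ys,xs=np.nonzero(r['region'])
        P=np.array([atz('wrist',(x,y),z,p)[:2] for x,y in zip(xs,ys)],np.float32)
        print(n,r['score'],cv2.minEnclosingCircle(P),xs.min(),xs.max(),ys.min(),ys.max())
E
```

```text
[[0.0, 0.862, 0.507, 0.546], [0.0, 0.507, -0.862, 0.345], [-1.0, 0.0, -0.0, 0.4], [0.0, 0.0, 0.0, 1.0]] 4.15 [0.44 0.32 0.9  0.   1.93 1.48]
knob [281.9 197. ] 0.86 [0.5476 0.3412 0.268 ]
hook_mid [279.1 240.2] 0.76 [0.4928 0.311  0.212 ]
bowl [231.4 194. ] 0.96 [0.4529 0.3806 0.    ]
bowl [314.8 195.4] 0.69 [0.5237 0.2552 0.    ]
bowl [280.2 242.1] 0.39 [0.4191 0.2627 0.    ]
glass [312.5 194.9] 0.94 [0.5224 0.2592 0.    ]
bowl 0.93 ((0.4525299072265625, 0.3788466453552246), 0.07671463489532471) 179 272 157 251
knob 0.64 ((0.5256214737892151, 0.3328344523906708), 0.05116398259997368) 254 299 169 281
```

View pics/w1.png

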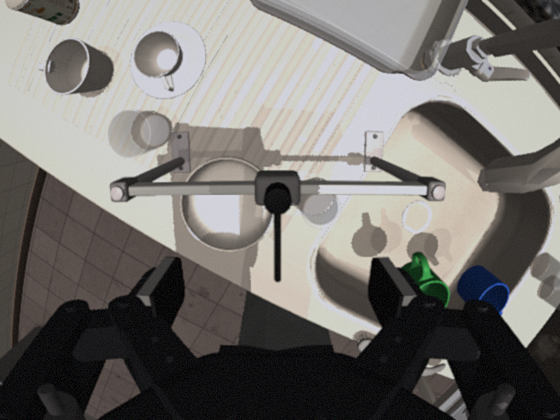

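Wrist view: posts are at (119,190) and (434,190), the knob at (278,198), the hook down to (277,280) and the bowl at (227,204). I'll work out the stand frame from this.

```bash
python3 - <<'E'
from h import *
p=ctrl.camera_params('wrist')
g=cv2.imread('pics/w1.png')
A=atz('wrist',(119,190.5),.246,p);B=atz('wrist',(434.5,190.5),.246,p)
M=(A+B)/2;u=(A-B)[:2];print('len',np.linalg.norm(u),'az',np.degrees(np.arctan2(u[1],u[0])),'mid',M)
u/=np.linalg.norm(u);ex=np.array([u[1],-u[0]])
f=lambda q:np.round([(q[:2]-M[:2])@ex,(q[:2]-M[:2])@u],4)
for n,q in dict(bowl=np.array([.4525,.379]),glass=np.array([.5224,.2592]),knob=atz('wrist',(278,198),.283,p),knobl=atz('wrist',(281.9,197),.268,p),car=atz('wrist',(278.5,172),.245,p),tip=atz('wrist',(277.5,279),.228,p),TCP=pose()[:3,3]).items(): print(n,f(q))
E
```

```text
len 0.32060924402366586 az 120.35750025137688 mid [0.54703903 0.34333986 0.246     ]
bowl [-0.0636  0.0786]
glass [-0.0638 -0.0602]
knob [ 0.0007 -0.0007]
knobl [-0.0022 -0.0042]
car [ 0.016  -0.0014]
tip [-0.1043 -0.0007]
TCP [-0.0017  0.0001]
```

Call:
{"api": "step_arm", "payload": {"deltas": [{"offset": [45,1.5,0],"dr": [0,0,0],"claw": 0},{"offset": [45,0,0],"dr": [0,0,0],"claw": 0},{"offset": [40,0,0],"dr": [0,0,0],"claw": 0},{"offset": [18,0,0],"dr": [0,0,0],"claw": 0},{"offset": [0,0,0],"dr": [0,0,0],"claw": 255},{"offset": [0,0,0],"dr": [0,0,0],"claw": 255},{"offset": [0,0,0],"dr": [0,0,0],"claw": 255},{"offset": [0,0,0],"dr": [0,0,0],"claw": 255},{"offset": [0,0,0],"dr": [0,0,0],"claw": 255},{"offset": [0,0,0],"dr": [0,0,0],"claw": 255}], "newtons": 40}}

```text
time_s: 5.85
position: [0.5473, 0.3445, 0.2527]
tool_rot: [1.54, 1.569, 0.5]
force: [-0.2, -0.4, 7.2]
opening: 0.0227
```

Call:
{"api": "step_arm", "payload": {"deltas": [{"offset": [-1,0,-8],"dr": [0,0,0],"claw": 255},{"offset": [0,0,-15],"dr": [0,0,0],"claw": 255},{"offset": [0,0,-20],"dr": [0,0,0],"claw": 255},{"offset": [0,0,-20],"dr": [0,0,0],"claw": 255},{"offset": [0,0,-10],"dr": [0,0,0],"claw": 255},{"offset": [0,0,-5],"dr": [0,0,0],"claw": 255},{"offset": [0,0,0],"dr": [0,0,0],"claw": 255},{"offset": [0,0,0],"dr": [0,0,0],"claw": 255}]}}

```text
time_s: 6.85
position: [0.5069, 0.4126, 0.2527]
tool_rot: [2.664, 1.569, 1.625]
force: [-0.8, 2.9, 5.3]
opening: 0.023
```

```bash
python3 - <<'E'
from h import *
T=pose();s=ctrl.read_state();M=np.array([.5470,.3433]);a=np.radians(30.36);ex=np.array([np.cos(a),np.sin(a)]);ey=np.array([-ex[1],ex[0]])
d=T[:2,3]-M;print(d@ex,d@ey,s['force'],s['opening'])
p=ctrl.camera_params('wrist');im=ctrl.read_camera('wrist')
for n,z in {'bowl':.069}.items():
    for r in ctrl.outline_of(n,'wrist')[:1]:
        ys,xs=np.nonzero(r['region'])
        P=np.array([atz('wrist',(x,y),z,p)[:2] for x,y in zip(xs,ys)],np.float32)
        c=cv2.minEnclosingCircle(P);print(n,r['score'],c, (np.array(c[0])-M)@ex,(np.array(c[0])-M)@ey)
for r in ctrl.landmark_of('bowl','wrist')[:1]: print(atz('wrist',r['xy'],0,p))
E
```

```text
0.0004510986244152258 0.08007370403592222 [-0.80130072  2.85921292  5.33962145] 0.022985984376018186
bowl 0.65 ((0.4538584351539612, 0.3804127871990204), 0.07462219148874283) -0.06161078672363332 0.07910006975308936
[0.45151773 0.3778168  0.        ]
```

Carriage is placed with the hook within about 1 mm of the bowl's centre along the rail. Next: release, rise, and plan the move to the mug.

Call:
{"api": "step_arm", "payload": {"deltas": [{"offset": [0,0,0],"dr": [0,0,0],"claw": 0},{"offset": [0,0,0],"dr": [0,0,0],"claw": 0},{"offset": [0,0,0],"dr": [0,0,0],"claw": 0},{"offset": [0,0,0],"dr": [0,0,0],"claw": 0},{"offset": [-20,0,0],"dr": [0,0,0],"claw": 0},{"offset": [-40,0,0],"dr": [0,0,0],"claw": 0},{"offset": [-40,0,0],"dr": [0,0,0],"claw": 0},{"offset": [-40,0,0],"dr": [0,0,0],"claw": 0},{"offset": [0,0,0],"dr": [0,0,0],"claw": 0}]}}

```text
time_s: 8.12
position: [0.5078, 0.4118, 0.3957]
tool_rot: [1.631, 1.566, 0.59]
force: [0.2, -0.1, -0.4]
opening: 0.0854
```

```bash
python3 - <<'E'
from h import *
T=pose(); print(np.round(T[:3,3],4))
p=ctrl.camera_params('wrist');im=ctrl.read_camera('wrist')
M=np.array([.5470,.3433]);a=np.radians(30.36);ex=np.array([np.cos(a),np.sin(a)]);ey=np.array([-ex[1],ex[0]])
for n,z in {'bowl':0,'knob':.268,'hook_mid':.212}.items():
  for r in ctrl.landmark_of(n,'wrist')[:1]:
    q=atz('wrist',r['xy'],z,p)[:2]-M; print(n,r['xy'],q@ex,q@ey)
cv2.imwrite('pics/w2.png',im[:,:,::-1])
rows(T,mk(down(57.5),[.463,-.323,.32]))
T2=mk(down(0),[.463,-.1,.38]);rows(T,T2); rows(T2,mk(down(57.5),[.463,-.323,.32]))
E
```

```text
[0.5078 0.4118 0.3957]
bowl [279.2, 244.6] -0.15140146784277397 0.07380639787756796
knob [278.8, 198.9] 0.00014356073362644978 0.07736116249682969
hook_mid [274.4, 239.7] -0.05925937888044383 0.08141229357527516
rows 18 offset [4.1, -49.0, 0.7] dr [-0.1135, 0.0003, -0.0002] mid [0.279 0.057 0.357]
rows 11 offset [1.3, -43.3, 22.6] dr [-0.0946, 0.0002, -0.0004] mid [0.417 0.162 0.388]
rows 7 offset [8.6, -30.2, -13.8] dr [-0.1434, 0.0, 0.0] mid [ 0.434 -0.212  0.35 ]
```

Call:
{"api": "step_arm", "payload": {"deltas": [{"offset": [1.3,-43.3,22.6],"dr": [-0.0946,0.0002,-0.0004],"claw": 0},{"offset": [1.3,-43.3,22.6],"dr": [-0.0946,0.0002,-0.0004],"claw": 0},{"offset": [1.3,-43.3,22.6],"dr": [-0.0946,0.0002,-0.0004],"claw": 0},{"offset": [1.3,-43.3,22.6],"dr": [-0.0946,0.0002,-0.0004],"claw": 0},{"offset": [1.3,-43.3,22.6],"dr": [-0.0946,0.0002,-0.0004],"claw": 0},{"offset": [1.3,-43.3,22.6],"dr": [-0.0946,0.0002,-0.0004],"claw": 0},{"offset": [1.3,-43.3,22.6],"dr": [-0.0946,0.0002,-0.0004],"claw": 0},{"offset": [1.3,-43.3,22.6],"dr": [-0.0946,0.0002,-0.0004],"claw": 0},{"offset": [1.3,-43.3,22.6],"dr": [-0.0946,0.0002,-0.0004],"claw": 0},{"offset": [1.3,-43.3,22.6],"dr": [-0.0946,0.0002,-0.0004],"claw": 0}]}}

```text
time_s: 9.57
position: [0.4446, -0.0564, 0.379]
tool_rot: [-2.631, 1.566, -2.723]
force: [1.0, -0.3, 1.0]
opening: 0.0853
```

Call:
{"api": "step_arm", "payload": {"deltas": [{"offset": [1.3,-43.3,22.6],"dr": [-0.0946,0.0002,-0.0004],"claw": 0},{"offset": [8.6,-30.2,-13.8],"dr": [-0.1434,0,0],"claw": 0},{"offset": [8.6,-30.2,-13.8],"dr": [-0.1434,0,0],"claw": 0},{"offset": [8.6,-30.2,-13.8],"dr": [-0.1434,0,0],"claw": 0},{"offset": [8.6,-30.2,-13.8],"dr": [-0.1434,0,0],"claw": 0},{"offset": [8.6,-30.2,-13.8],"dr": [-0.1434,0,0],"claw": 0},{"offset": [8.6,-30.2,-13.8],"dr": [-0.1434,0,0],"claw": 0},{"offset": [8.6,-30.2,-13.8],"dr": [-0.1434,0,0],"claw": 0},{"offset": [0,0,0],"dr": [0,0,0],"claw": 0}]}}

```text
time_s: 10.7
position: [0.4635, -0.3245, 0.3161]
tool_rot: [2.128, 1.564, 3.133]
force: [-0.2, -0.6, -0.9]
opening: 0.0853
```

```bash
python3 - <<'E'
from h import *
T=pose(); s=ctrl.read_state(); print(np.round(T,3).tolist(),np.round(s['joints'],2),s['time_s'])
p=ctrl.camera_params('wrist');im=ctrl.read_camera('wrist'); cv2.imwrite('pics/w3.png',im[:,:,::-1])
for n,z in {'mug':0,'mug_eye':.052}.items():
  for r in ctrl.landmark_of(n,'wrist')[:3]:
    print(n,np.round(r['xy'],1),round(r['score'],2),np.round(atz('wrist',r['xy'],z,p),4))
for r in ctrl.outline_of('mug','wrist')[:3]:
    ys,xs=np.nonzero(r['region']); print('outline',r['score'],r['xy'],xs.min(),xs.max(),ys.min(),ys.max())
E
```

```text
[[-0.007, -0.844, 0.536, 0.463], [0.0, 0.536, 0.844, -0.324], [-1.0, 0.006, -0.004, 0.316], [0.0, 0.0, 0.0, 1.0]] [-0.74  0.12  1.3  -0.    1.72 -1.75] 10.7
mug [466.7  76.1] 0.86 [0.4907 0.008  0.    ]
mug [239.8 171.3] 0.79 [ 0.4378 -0.3722  0.    ]
mug [393.3 158.4] 0.74 [ 0.5402 -0.1705  0.    ]
mug_eye [382.7 168.4] 0.92 [ 0.5289 -0.2029  0.052 ]
mug_eye [503.8  87.2] 0.87 [0.5232 0.0305 0.052 ]
mug_eye [210.8 167.9] 0.86 [ 0.4099 -0.3917  0.052 ]
outline 0.93 [478.7, 71.9] 436 521 38 101
outline 0.78 [420.1, 160.9] 364 459 126 194
outline 0.63 [246.3, 182.4] 192 285 147 221
```

View pics/w3.png

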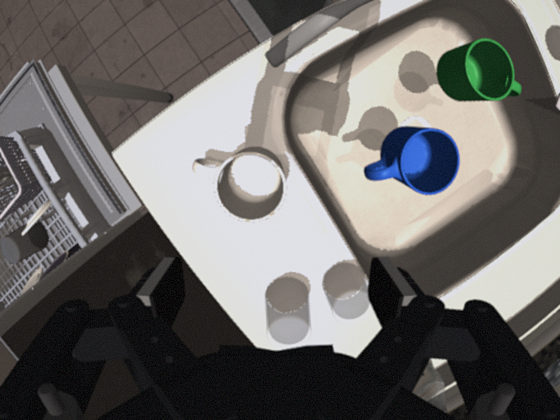

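White mug: rim circle centre at about (251,184), handle going left from (225,157) to its tip at (195,166). It lies well clear of the blue and green mugs in the sink and of the tumblers at (288,300) and (345,285).

```bash
python3 - <<'E'
from h import *
p=ctrl.camera_params('wrist'); im=ctrl.read_camera('wrist')
c=cv2.resize(im[130:240,180:300,::-1],None,fx=5,fy=5,interpolation=cv2.INTER_CUBIC); 
r=[r for r in ctrl.outline_of('mug','wrist') if abs(r['xy'][0]-246)<25][0]
m=r['region'].astype(np.uint8)
cs,_=cv2.findContours(m,0,1); k=max(cs,key=cv2.contourArea)
pts=k[:,0,:].astype(float)
print('score',r['score'])
# rim: project 91mm-high circle model, fit cup silhouettes on rim side; compare model
from scipy.optimize import least_squares
def circ(cx,cy,z,rad,n=120):
    t=np.linspace(0,2*np.pi,n); return [proj('wrist',(cx+rad*np.cos(a),cy+rad*np.sin(a),z),p) for a in t]
def sil(v):
    cx,cy,az=v; u=np.array([np.cos(az),np.sin(az)]); w=np.array([-u[1],u[0]]); mm=np.zeros((420,560),np.uint8)
    hp=np.int32(np.round(np.array(circ(cx,cy,.091,.042)+circ(cx,cy,0,.042))*8))
    cv2.fillConvexPoly(mm,cv2.convexHull(hp),1,shift=3)
    box=[proj('wrist',(*(np.array([cx,cy])+u*a+w*b),z),p) for a in(.03,.080) for b in(-.007,.007) for z in(.025,.080)]
    cv2.fillConvexPoly(mm,cv2.convexHull(np.int32(np.round(np.array(box)*8))),1,shift=3)
    return mm
def iou(v): a=sil(v); return -(a&m).sum()/(a|m).sum()
from scipy.optimize import minimize
best=None
for az in np.radians([-110,-122,-135,-148]):
    q=minimize(iou,[.447,-.356,az],method='Nelder-Mead',options=dict(initial_simplex=np.array([[.447,-.356,az],[.453,-.356,az],[.447,-.350,az],[.447,-.356,az+.15]]),xatol=1e-4,fatol=1e-4))
    print(q.x,np.degrees(q.x[2]),q.fun)
    if best is None or q.fun<best.fun:best=q
mm=sil(best.x); cc,_=cv2.findContours(mm,0,1)
cv2.polylines(c,[((x-[180,130])*5+2) for x in cc],True,(0,0,255),1)
for z in(.091,):cv2.polylines(c,[np.int32((np.array(circ(*best.x[:2],z,.042))-[180,130])*5+2)],True,(255,0,0),1)
cv2.imwrite('pics/mugfit.png',c)
E
```

```text
score 0.76
[ 0.355      -0.294      -1.36986218] -78.48732126780466 0.0
[ 0.355      -0.294      -1.77930169] -101.94647717042054 0.0
[ 0.355      -0.294      -2.00619449] -114.94647717042055 0.0
[ 0.371      -0.296      -2.73308729] -156.59436692696246 0.0<stdin>:20: RuntimeWarning: overflow encountered in scalar negative
```

View pics/mugfit.png

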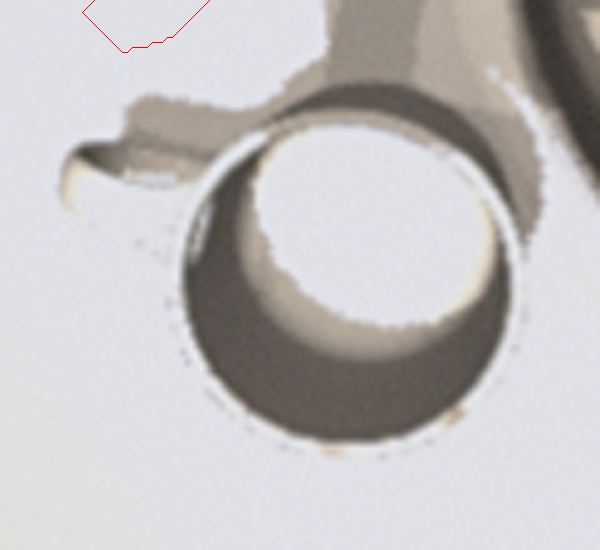

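```bash
python3 - <<'E'
from h import *
from scipy.optimize import minimize
p=ctrl.camera_params('wrist'); im=ctrl.read_camera('wrist')
c=cv2.resize(im[130:240,180:300,::-1],None,fx=5,fy=5,interpolation=cv2.INTER_CUBIC)
r=[r for r in ctrl.outline_of('mug','wrist') if abs(r['xy'][0]-246)<25][0]
m=r['region']
def circ(cx,cy,z,rad,n=120):
    return [proj('wrist',(cx+rad*np.cos(a),cy+rad*np.sin(a),z),p) for a in np.linspace(0,2*np.pi,n)]
def sil(v):
    cx,cy,az=v; u=np.array([np.cos(az),np.sin(az)]); w=np.array([-u[1],u[0]]); mm=np.zeros((420,560),np.uint8)
    f=lambda P:cv2.fillConvexPoly(mm,cv2.convexHull(np.int32(np.round(np.array(P)*8))),1,shift=3)
    f(circ(cx,cy,.091,.042)+circ(cx,cy,0,.042))
    f([proj('wrist',(*(np.array([cx,cy])+u*a+w*b),z),p) for a in(.03,.080) for b in(-.007,.007) for z in(.025,.080)])
    return mm>0
iou=lambda v:-float((sil(v)&m).sum())/float((sil(v)|m).sum())
best=None
for az in np.radians([-110,-122,-135,-148]):
    q=minimize(iou,[.447,-.356,az],method='Nelder-Mead',options=dict(initial_simplex=np.array([[.447,-.356,az],[.453,-.356,az],[.447,-.350,az],[.447,-.356,az+.15]]),xatol=1e-4,fatol=1e-4))
    print(np.round(q.x,4),np.degrees(q.x[2]),q.fun)
    if best is None or q.fun<best.fun:best=q
def dr(k,col):
    cc,_=cv2.findContours(k.astype(np.uint8),0,1); cv2.polylines(c,[((x-[180,130])*5+2) for x in cc],True,col,1)
dr(sil(best.x),(0,0,255)); dr(m,(0,160,0))
for rd in(.042,.034):cv2.polylines(c,[np.int32((np.array(circ(*best.x[:2],.091,rd))-[180,130])*5+2)],True,(255,0,0),1)
cv2.imwrite('pics/mugfit2.png',c)
print('inner rim centre guess',atz('wrist',(249.4,185.0),.091,p))
E
```

```text
[ 0.453  -0.357  -1.7899] -102.5522395673153 -0.806427077391139
[ 0.4535 -0.3569 -2.4428] -139.9595844809401 -0.9461367762759734
[ 0.4535 -0.3569 -2.4478] -140.25078844866664 -0.945755192579149
[ 0.4536 -0.3569 -2.4526] -140.52198040730585 -0.9472727272727273
inner rim centre guess [ 0.45198918 -0.35420944  0.091     ]
```

View pics/mugfit2.png

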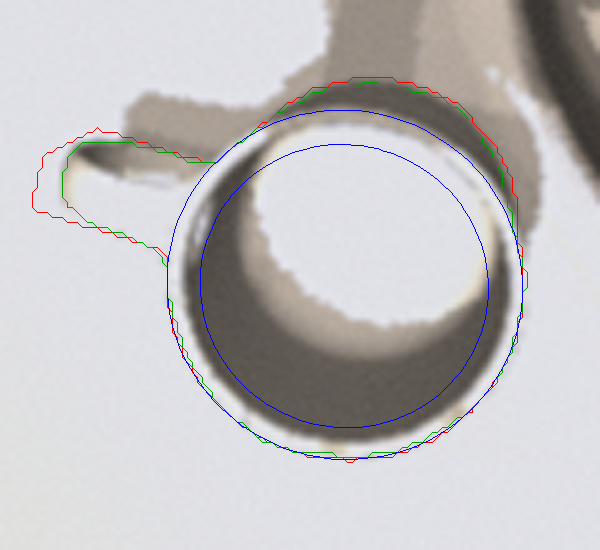

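Fit is good: cup axis at (0.4535, -0.357), handle azimuth about -140.5°, and the network's eye point agrees (56 mm out, -141°). Planning the rim grip.

```bash
python3 - <<'E'
from h import *
T=pose(); A=mk(down(39.5),[.4828,-.3327,.16]); B=A.copy();B[2,3]=.059
rows(T,A,n=4);rows(A,B,n=4)
E
```

```text
rows 4 offset [39.8, -5.3, 1.2] dr [0.0788, -0.0011, -0.0002] mid [ 0.473 -0.327  0.24 ]
rows 4 offset [25.2, -0.0, -0.0] dr [0.0, 0.0, 0.0] mid [ 0.483 -0.333  0.11 ]
```

Call:
{"api": "step_arm", "payload": {"deltas": [{"offset": [39.8,-5.3,1.2],"dr": [0.0788,-0.0011,-0.0002],"claw": 100},{"offset": [39.8,-5.3,1.2],"dr": [0.0788,-0.0011,-0.0002],"claw": 100},{"offset": [39.8,-5.3,1.2],"dr": [0.0788,-0.0011,-0.0002],"claw": 100},{"offset": [39.8,-5.3,1.2],"dr": [0.0788,-0.0011,-0.0002],"claw": 100},{"offset": [0,0,0],"dr": [0,0,0],"claw": 100},{"offset": [0,0,0],"dr": [0,0,0],"claw": 100}]}}

```text
time_s: 11.85
position: [0.4829, -0.3333, 0.1614]
tool_rot: [-1.526, 1.569, -0.835]
force: [-0.0, 0.3, 1.5]
opening: 0.0516
```

```bash
python3 - <<'E'
from h import *
T=pose(); s=ctrl.read_state(); print(np.round(T,4).tolist(),s['opening'])
B=mk(down(39.5),[.4828,-.3327,.059]); rows(T,B,n=4)
p=ctrl.camera_params('wrist');im=ctrl.read_camera('wrist')[:,:,::-1].copy()
for z in(.091,):
  for rd in (.042,.034):
    cv2.polylines(im,[np.int32([proj('wrist',(.4535+rd*np.cos(a),-.3569+rd*np.sin(a),z),p) for a in np.linspace(0,6.28,90)])],True,(0,0,255),1)
cv2.imwrite('pics/w4.png',im)
E
```

```text
[[0.0009, -0.6374, 0.7706, 0.4829], [-0.001, 0.7706, 0.6374, -0.3333], [-1.0, -0.0014, 0.0001, 0.1614], [0.0, 0.0, 0.0, 1.0]] 0.05160521140535224
rows 4 offset [25.6, 0.2, 0.1] dr [0.0004, 0.0, 0.0003] mid [ 0.483 -0.333  0.11 ]
```

View pics/w4.png

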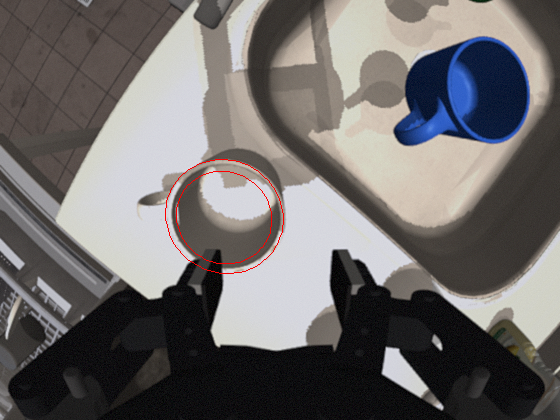

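Wrist view: the model rim circle (red) lies on the mug's rim, centre at (226,215), and the wall at column 285 is between the two fingers (212 and 342). Descend and grip.

Call:
{"api": "step_arm", "payload": {"deltas": [{"offset": [25.6,0.2,0.1],"dr": [0,0,0],"claw": 100},{"offset": [25.6,0.2,0.1],"dr": [0,0,0],"claw": 100},{"offset": [25.6,0.2,0.1],"dr": [0,0,0],"claw": 100},{"offset": [25.6,0.2,0.1],"dr": [0,0,0],"claw": 100},{"offset": [0,0,0],"dr": [0,0,0],"claw": 255},{"offset": [0,0,0],"dr": [0,0,0],"claw": 255},{"offset": [0,0,0],"dr": [0,0,0],"claw": 255},{"offset": [0,0,0],"dr": [0,0,0],"claw": 255},{"offset": [0,0,0],"dr": [0,0,0],"claw": 255}], "newtons": 60}}

```text
time_s: 13.02
position: [0.4833, -0.3336, 0.0597]
tool_rot: [-1.643, 1.566, -0.953]
force: [0.4, -3.2, 7.7]
opening: 0.0101
```

Call:
{"api": "step_arm", "payload": {"deltas": [{"offset": [-10,0,0],"dr": [0,0,0],"claw": 255},{"offset": [-25,0,0],"dr": [0,0,0],"claw": 255},{"offset": [-40,0,0],"dr": [0,0,0],"claw": 255},{"offset": [-45,0,0],"dr": [0,0,0],"claw": 255},{"offset": [-45,0,0],"dr": [0,0,0],"claw": 255},{"offset": [-45,0,0],"dr": [0,0,0],"claw": 255},{"offset": [-40,0,0],"dr": [0,0,0],"claw": 255},{"offset": [-20,0,0],"dr": [0,0,0],"claw": 255},{"offset": [0,0,0],"dr": [0,0,0],"claw": 255}]}}

```text
time_s: 14.15
position: [0.4826, -0.3322, 0.3293]
tool_rot: [-1.384, 1.568, -0.694]
force: [0.0, -0.5, -3.5]
opening: 0.0094
```

```bash
python3 - <<'E'
from h import *
T=pose(); s=ctrl.read_state(); print(np.round(T[:3,3],4),s['opening'],np.round(s['force'],1),np.round(s['wrist_torque'],2))
p=ctrl.camera_params('wrist');im=ctrl.read_camera('wrist')[:,:,::-1].copy()
Ti=np.linalg.inv(T)
for r in ctrl.landmark_of('mug_eye','wrist')[:3]:
    # intersect with plane tool x=+.008
    e,d=ray('wrist',r['xy'],p); n=T[:3,0]; q=T[:3,3]+.008*n; X=e+d*((q-e)@n)/(d@n)
    print('eye',r['score'],r['xy'],np.round((Ti@np.r_[X,1])[:3]*1000,1))
X=(T@[.008,0,-.092,1])[:3]; print('pred eye px',proj('wrist',X,p))
cx=(T@[0,0,-.038,1])[:3]
for h,rd in ((.0313,.042),(.0313,.034)):
  P=[(T@[-h,rd*np.cos(a),-.038+rd*np.sin(a),1])[:3] for a in np.linspace(0,6.28,90)]
  cv2.polylines(im,[np.int32([proj('wrist',x,p) for x in P])],True,(0,0,255),1)
box=[(T@[.0597-z,b,-y,1])[:3] for y,b,z in ((.118,-.007,.025),(.118,.007,.025),(.118,.007,.08),(.118,-.007,.08))]
cv2.polylines(im,[np.int32([proj('wrist',x,p) for x in box])],True,(0,0,255),1)
cv2.imwrite('pics/w5.png',im)
pre=mk(down(120.36),[.318,.408,.33]); mid=mk(down(80),[.42,.03,.36])
rows(T,mid);rows(mid,pre)
E
```

```text
[ 0.4826 -0.3322  0.3293] 0.009421261634685601 [ 0.  -0.5 -3.5] [ 0.01 -0.08 -0.03]
eye 0.8 [365.7, 118.1] [ 8.  70.9 41.4]
eye 0.73 [113.4, 240.7] [  8.    8.3 -89.7]
eye 0.6 [456.7, 6.1] [  8.  135.3  92.6]
pred eye px [112.3212948  254.35061697]
rows 8 offset [-3.9, 31.7, 34.5] dr [-0.0884, -0.0001, 0.0003] mid [ 0.484 -0.146  0.345]
rows 9 offset [3.3, 5.5, 44.1] dr [-0.0783, 0.0, 0.0] mid [0.403 0.228 0.345]
```

View pics/w5.png

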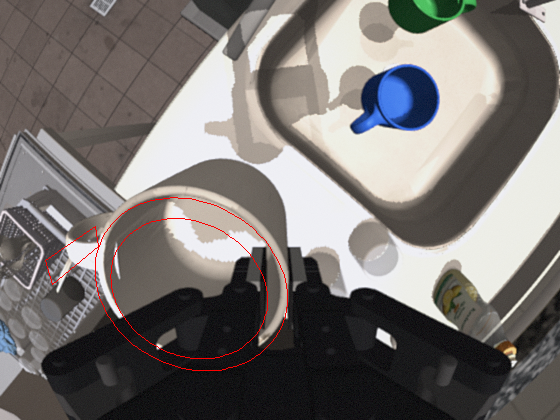

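Held mug: its handle is at (90,235), about 13 px above where my model puts it, so the eye sits about +8 mm along tool y, a 4–5° yaw. I'll allow for that. It's held firmly (3.5 N, opening 9 mm).

```bash
cat >> h.py <<'E'
M=np.array([.5470,.3433]);_a=np.radians(30.36);EX=np.array([np.cos(_a),np.sin(_a)]);EY=np.array([-EX[1],EX[0]])
def W(x,y,z): return np.r_[M+x*EX+y*EY,z]
def S(P): d=np.array(P[:2])-M; return np.array([d@EX,d@EY,P[2]])
EYE=np.array([.008,.007,-.091])
RX=np.r_[EX,0]
def hang(x,z,tilt=0,y=.0795,az=124.):
    "TCP pose with eye centre at stand (x,y,z), mug turned by -tilt deg about the hook axis"
    Rm=R.from_rotvec(-np.radians(tilt)*RX).as_matrix()@down(az)
    return mk(Rm,W(x,y,z)-Rm@EYE)
E
python3 - <<'E'
from h import *
T=pose(); mid=mk(down(80),[.42,.03,.36]); pre=hang(-.175,.300); pre2=hang(-.175,.219)
print(pre[:3,3],pre2[:3,3])
rows(T,mid);rows(mid,pre,n=9);rows(pre,pre2)
E
```

```text
[0.31073323 0.40280416 0.308     ] [0.31073323 0.40280416 0.227     ]
rows 8 offset [-4.2, 31.7, 34.5] dr [-0.0884, 0.0, -0.0002] mid [ 0.483 -0.145  0.343]
rows 9 offset [5.8, 5.2, 43.9] dr [-0.0853, 0.0, 0.0] mid [0.402 0.227 0.334]
rows 2 offset [40.5, -0.0, -0.0] dr [-0.0, 0.0, 0.0] mid [0.311 0.403 0.268]
```

Call:
{"api": "step_arm", "payload": {"deltas": [{"offset": [-4.2,31.7,34.5],"dr": [-0.0884,0,0],"claw": 255},{"offset": [-4.2,31.7,34.5],"dr": [-0.0884,0,0],"claw": 255},{"offset": [-4.2,31.7,34.5],"dr": [-0.0884,0,0],"claw": 255},{"offset": [-4.2,31.7,34.5],"dr": [-0.0884,0,0],"claw": 255},{"offset": [-4.2,31.7,34.5],"dr": [-0.0884,0,0],"claw": 255},{"offset": [-4.2,31.7,34.5],"dr": [-0.0884,0,0],"claw": 255},{"offset": [-4.2,31.7,34.5],"dr": [-0.0884,0,0],"claw": 255},{"offset": [-4.2,31.7,34.5],"dr": [-0.0884,0,0],"claw": 255}]}}

```text
time_s: 15.25
position: [0.4189, 0.031, 0.3597]
tool_rot: [1.448, 1.568, 2.847]
force: [1.2, -0.0, -3.3]
opening: 0.0093
```

Call:
{"api": "step_arm", "payload": {"deltas": [{"offset": [5.8,5.2,43.9],"dr": [-0.0853,0,0],"claw": 255},{"offset": [5.8,5.2,43.9],"dr": [-0.0853,0,0],"claw": 255},{"offset": [5.8,5.2,43.9],"dr": [-0.0853,0,0],"claw": 255},{"offset": [5.8,5.2,43.9],"dr": [-0.0853,0,0],"claw": 255},{"offset": [5.8,5.2,43.9],"dr": [-0.0853,0,0],"claw": 255},{"offset": [5.8,5.2,43.9],"dr": [-0.0853,0,0],"claw": 255},{"offset": [5.8,5.2,43.9],"dr": [-0.0853,0,0],"claw": 255},{"offset": [5.8,5.2,43.9],"dr": [-0.0853,0,0],"claw": 255},{"offset": [5.8,5.2,43.9],"dr": [-0.0853,0,0],"claw": 255},{"offset": [0,0,0],"dr": [0,0,0],"claw": 255}]}}

```text
time_s: 16.5
position: [0.3088, 0.4037, 0.3069]
tool_rot: [1.392, 1.568, -2.722]
force: [-0.8, 0.4, -2.4]
opening: 0.0089
```

```bash
python3 - <<'E'
from h import *
T=pose(); s=ctrl.read_state(); print(np.round(T[:3,3],4),np.round(s['joints'],2),s['time_s'],s['opening'])
rows(T,hang(-.175,.219),n=3)
p=ctrl.camera_params('wrist');im=ctrl.read_camera('wrist')[:,:,::-1].copy(); Ti=np.linalg.inv(T)
for r in ctrl.landmark_of('mug_eye','wrist')[:3]:
    e,d=ray('wrist',r['xy'],p); n=T[:3,0]; q=T[:3,3]+.008*n; X=e+d*((q-e)@n)/(d@n)
    print('eye',r['score'],r['xy'],np.round((Ti@np.r_[X,1])[:3]*1000,1))
for n,z in {'hook_mid':.212,'knob':.268,'bowl':0}.items():
  for r in ctrl.landmark_of(n,'wrist')[:2]: print(n,r['score'],r['xy'],np.round(S(atz('wrist',r['xy'],z,p)),4))
for a,b in ((W(-.018,.0795,.212),W(-.092,.0795,.212)),(W(-.092,.0795,.212),W(-.104,.0795,.226))):
    cv2.line(im,*[tuple(int(v) for v in proj('wrist',q,p)) for q in(a,b)],(0,0,255),1)
cv2.imwrite('pics/w6.png',im)
E
```

```text
[0.3088 0.4037 0.3069] [ 0.77 -0.    1.45  0.    1.7  -1.4 ] 16.5 0.008879560409007257
rows 3 offset [26.6, -0.4, -0.6] dr [0.0015, 0.0002, -0.0011] mid [0.31  0.403 0.267]
eye 0.75 [113.8, 240.1] [  8.    8.5 -87.5]
eye 0.73 [7.9, 161.7] [   8.    55.8 -161.8]
```

View pics/w6.png

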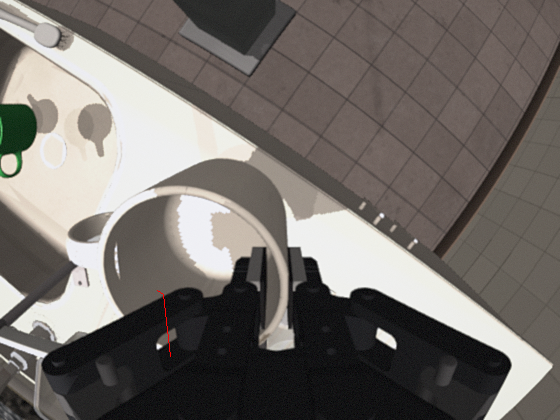

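```bash
sed -i 's/^EYE=.*/EYE=np.array([.008,.008,-.089])/' h.py; python3 - <<'E'
from h import *
T=pose(); A=hang(-.175,.2195); B=hang(-.115,.2195); C=hang(-.068,.2195)
rows(T,A,n=3);rows(A,B,n=4);rows(B,C,n=8)
E
```

```text
rows 3 offset [27.0, -0.4, -0.2] dr [-0.0006, 0.0001, -0.0002] mid [0.312 0.402 0.268]
rows 4 offset [0.0, -15.0, -1.0] dr [-0.0, 0.0, 0.0] mid [0.339 0.417 0.228]
rows 8 offset [0.0, -5.9, -0.4] dr [-0.0, 0.0, 0.0] mid [0.385 0.444 0.228]
```

Call:
{"api": "step_arm", "payload": {"deltas": [{"offset": [27,-0.4,-0.2],"dr": [0,0,0],"claw": 255},{"offset": [27,-0.4,-0.2],"dr": [0,0,0],"claw": 255},{"offset": [27,-0.4,-0.2],"dr": [0,0,0],"claw": 255},{"offset": [0,-15,-1],"dr": [0,0,0],"claw": 255},{"offset": [0,-15,-1],"dr": [0,0,0],"claw": 255},{"offset": [0,-15,-1],"dr": [0,0,0],"claw": 255},{"offset": [0,-10,-0.7],"dr": [0,0,0],"claw": 255},{"offset": [0,0,0],"dr": [0,0,0],"claw": 255}]}}

```text
time_s: 17.75
position: [0.3605, 0.4304, 0.2276]
tool_rot: [1.001, 1.57, -3.119]
force: [-0.6, 0.1, -2.4]
opening: 0.0091
```

```bash
python3 - <<'E'
from h import *
T=pose(); s=ctrl.read_state(); print(np.round(T[:3,3],4),np.round(S((T@np.r_[EYE,1])[:3]),4),np.round(s['force'],1))
rows(T,hang(-.068,.2195),n=9)
out=[]
for c,X,sz in (('scene',W(-.11,.09,.21),(75,100)),('top',W(-.11,.09,.21),(75,100))):
    im=ctrl.read_camera(c)[:,:,::-1].copy(); p=ctrl.camera_params(c)
    u,v=np.int32(proj(c,X,p)); k=im[max(v-50,0):v+50,max(u-65,0):u+65]; out.append(cv2.resize(k,(390,300),interpolation=cv2.INTER_CUBIC)); print(c,u,v)
    for q in (W(-.092,.0795,.212),W(-.104,.0795,.226)): print(proj(c,q,p))
cv2.imwrite('pics/ins.png',np.hstack(out))
E
```

```text
[0.3605 0.4304 0.2276] [-0.1193  0.0801  0.2195] [-0.6  0.1 -2.4]
rows 9 offset [0.0, -5.7, -0.4] dr [-0.0, 0.0, -0.0001] mid [0.383 0.443 0.228]
scene 165 182
[170.48222389 180.4281838 ]
[168.75121097 178.11621654]
top 146 256
[146.97849186 249.96985407]
[147.14959393 253.59201881]
```

View pics/ins.png

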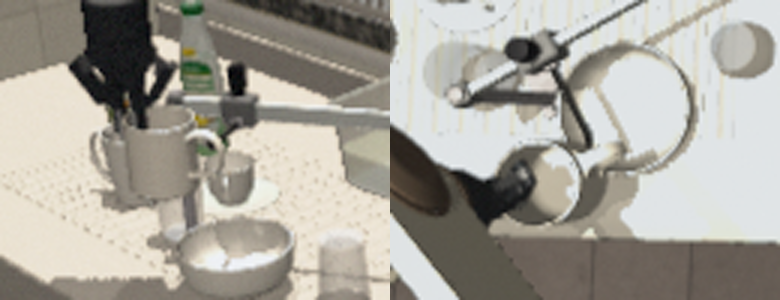

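```bash
python3 - <<'E'
from h import *
T=pose()
# mug frame in stand axes approx: yaw = stand
e=S((T@np.r_[EYE,1])[:3])
for n,d in dict(rim=(0,.054,.039),tiptop=(0,-.026,.02),eye=(0,0,0),eyetop=(0,0,.022)).items():
    X=W(*(e+np.array(d)))
    for c in('top','scene'):
        u,v=proj(c,X); print(n,c,np.round([u,v],1), 'crop',np.round((390+(u-81)*3,(v-206)*3) if c=='top' else ((u-100)*3,(v-132)*3)))
for n,X in dict(hk=W(-.092,.0795,.212),tip=W(-.104,.0795,.228)).items():
    u,v=proj('scene',X);print(n,(u-100)*3,(v-132)*3)
E
python3 -c "
import cv2;i=cv2.imread('pics/ins.png');cv2.imwrite('pics/ins2.png',cv2.resize(i[80:230],None,fx=1.0,fy=1.0))"
```

```text
rim top [128.9 268.1] crop [534. 186.]
rim scene [151.5 170.1] crop [155. 114.]
tiptop top [155.6 254.3] crop [614. 145.]
tiptop scene [173.2 176.8] crop [220. 134.]
eye top [150.2 258.4] crop [597. 157.]
eye scene [166.9 181.5] crop [201. 148.]
eyetop top [147.5 258.7] crop [590. 158.]
eyetop scene [166.3 175.7] crop [199. 131.]
hk 211.44667165989352 145.2845514025051
tip 206.07963691602362 136.8026099054898
```

Top view puts the mug about 5 mm farther past the hook (rail −y) than modelled, so I shift it +3 mm. Then I insert, watching the force.

Call:
{"api": "step_arm", "payload": {"deltas": [{"offset": [0,0,3],"dr": [0,0,0],"claw": 255},{"offset": [0,-5.7,-0.4],"dr": [0,0,0],"claw": 255},{"offset": [0,-5.7,-0.4],"dr": [0,0,0],"claw": 255},{"offset": [0,-5.7,-0.4],"dr": [0,0,0],"claw": 255}]}}

```text
time_s: 18.35
position: [0.3734, 0.4414, 0.2277]
tool_rot: [0.496, 1.57, 2.66]
force: [0.7, -0.1, -2.7]
opening: 0.0092
```

Call:
{"api": "step_arm", "payload": {"deltas": [{"offset": [0,-5.7,-0.4],"dr": [0,0,0],"claw": 255},{"offset": [0,-5.7,-0.4],"dr": [0,0,0],"claw": 255}]}}

```text
time_s: 18.6
position: [0.3833, 0.4471, 0.2276]
tool_rot: [0.698, 1.57, 2.862]
force: [-0.4, -0.3, -2.6]
opening: 0.0092
```

Call:
{"api": "step_arm", "payload": {"deltas": [{"offset": [0,-5.7,-0.4],"dr": [0,0,0],"claw": 255},{"offset": [0,-5.7,-0.4],"dr": [0,0,0],"claw": 255},{"offset": [0,0,0],"dr": [0,0,0],"claw": 255}]}}

```text
time_s: 18.98
position: [0.3931, 0.4527, 0.2275]
tool_rot: [0.902, 1.57, 3.066]
force: [0.6, -0.3, -3.1]
opening: 0.0094
```

Call:
{"api": "step_arm", "payload": {"deltas": [{"offset": [0,-5.5,-0.4],"dr": [0,0,0],"claw": 255},{"offset": [0,-5.5,-0.4],"dr": [0,0,0],"claw": 255},{"offset": [0,0,0],"dr": [0,0,0],"claw": 255}]}}

```text
time_s: 19.35
position: [0.4027, 0.4582, 0.2275]
tool_rot: [0.83, 1.57, 2.994]
force: [0.2, 1.0, -2.7]
opening: 0.0091
```

```bash
python3 - <<'E'
from h import *
T=pose(); s=ctrl.read_state(); print(np.round(S((T@np.r_[EYE,1])[:3]),4),np.round(s['force'],1),np.round(s['joints'],2))
out=[]
for c,X in (('scene',W(-.07,.09,.20)),('top',W(-.07,.09,.21))):
    im=ctrl.read_camera(c)[:,:,::-1].copy()
    u,v=np.int32(proj(c,X)); out.append(cv2.resize(im[v-40:v+40,u-52:u+52],(390,300),interpolation=cv2.INTER_CUBIC))
cv2.imwrite('pics/ins3.png',np.hstack(out))
E
```

```text
[-0.0688  0.0827  0.2195] [ 0.2  1.  -2.7] [ 0.72  0.23  1.36  0.    1.56 -1.44]
```

View pics/ins3.png

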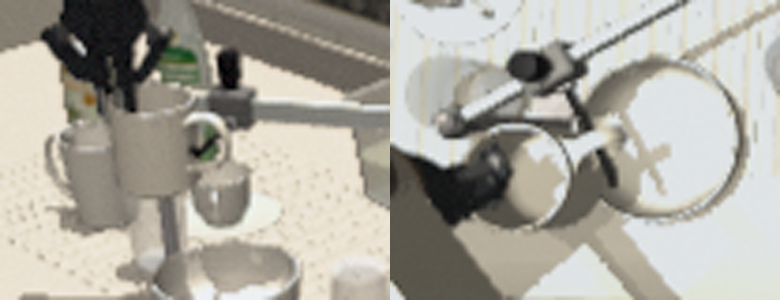

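Top view: the hook runs through the handle's opening. Scene view: the dark rod shows inside the handle ring at (205,145). Next I tilt the mug about the hook so it hangs near its rest angle before release.

```bash
sed -i 's/^EYE=.*/EYE=np.array([.008,.008,-.092])/' h.py; python3 - <<'E'
from h import *
T=pose(); a=hang(-.068,.208,0,.0797); rows(T,a,n=2)
b=hang(-.068,.208,30,.0797); c=hang(-.068,.207,60,.0797)
rows(a,b,n=6);rows(b,c,n=6); print(np.round(S(c[:3,3]),3))
E
```

```text
rows 2 offset [5.8, -0.4, -0.1] dr [-0.0001, 0.0002, -0.0002] mid [0.403 0.458 0.222]
rows 6 offset [8.1, -0.0, 0.3] dr [-0.0, 0.0871, 0.0055] mid [0.404 0.458 0.192]
rows 6 offset [8.2, -0.0, 0.5] dr [-0.0, 0.0871, 0.0055] mid [0.414 0.44  0.148]
[-0.066  0.133  0.131]
```

Call:
{"api": "step_arm", "payload": {"deltas": [{"offset": [5.8,-0.4,-0.1],"dr": [0,0,0],"claw": 255},{"offset": [5.8,-0.4,-0.1],"dr": [0,0,0],"claw": 255},{"offset": [8.1,0,0.3],"dr": [0,0.0871,0.0055],"claw": 255},{"offset": [8.1,0,0.3],"dr": [0,0.0871,0.0055],"claw": 255},{"offset": [0,0,0],"dr": [0,0,0],"claw": 255}]}}

```text
time_s: 20.08
position: [0.4022, 0.4589, 0.1986]
tool_rot: [3.066, 1.397, -1.051]
force: [0.3, -0.4, -2.8]
opening: 0.0093
```

```bash
python3 - <<'E'
from h import *
T=pose(); s=ctrl.read_state(); print(np.round(S((T@np.r_[EYE,1])[:3]),4),np.round(s['force'],1),np.round(s['joints'],2),np.round(T[:3,0],3),s['opening'])
rows(T,hang(-.068,.208,30,.0797),n=4)
E
```

```text
[-0.0685  0.0806  0.2067] [ 0.3 -0.4 -2.8] [ 0.81  0.28  1.36 -0.17  1.56 -1.35] [ 0.086 -0.15  -0.985] 0.009346472397426196
rows 4 offset [7.8, -0.2, 0.0] dr [0.0006, 0.0872, 0.0052] mid [0.404 0.456 0.183]
```

Call:
{"api": "step_arm", "payload": {"deltas": [{"offset": [8,0,0.2],"dr": [0,0.0871,0.0055],"claw": 255},{"offset": [8,0,0.2],"dr": [0,0.0871,0.0055],"claw": 255},{"offset": [8,0,0.2],"dr": [0,0.0871,0.0055],"claw": 255},{"offset": [8,0,0.2],"dr": [0,0.0871,0.0055],"claw": 255},{"offset": [0,0,0],"dr": [0,0,0],"claw": 255}]}}

```text
time_s: 20.7
position: [0.407, 0.4508, 0.168]
tool_rot: [3.073, 1.049, -1.045]
force: [-0.2, -0.2, -2.9]
opening: 0.0095
```

Call:
{"api": "step_arm", "payload": {"deltas": [{"offset": [8.2,0,0.5],"dr": [0,0.0871,0.0055],"claw": 255},{"offset": [8.2,0,0.5],"dr": [0,0.0871,0.0055],"claw": 255},{"offset": [8.2,0,0.5],"dr": [0,0.0871,0.0055],"claw": 255},{"offset": [0,0,0],"dr": [0,0,0],"claw": 255}]}}

```text
time_s: 21.2
position: [0.4138, 0.4393, 0.1472]
tool_rot: [3.074, 0.788, -1.044]
force: [-0.2, 0.2, -2.8]
opening: 0.0094
```

```bash
python3 - <<'E'
from h import *
T=pose(); s=ctrl.read_state(); print(np.round(S((T@np.r_[EYE,1])[:3]),4),np.round(s['force'],1),np.round(s['joints'],2),np.round(T[:3,0],3),s['opening'])
rows(T,hang(-.068,.207,62,.0797),n=4)
E
```

```text
[-0.0684  0.0791  0.2067] [-0.2  0.2 -2.8] [ 1.02  0.52  1.32 -0.68  1.71 -1.1 ] [ 0.355 -0.609 -0.709] 0.00940749476045361
rows 4 offset [6.8, -0.2, 0.4] dr [0.0005, 0.0748, 0.0043] mid [0.419 0.431 0.137]
```

Call:
{"api": "step_arm", "payload": {"deltas": [{"offset": [6.8,-0.2,0.4],"dr": [0,0.0748,0.0043],"claw": 255},{"offset": [6.8,-0.2,0.4],"dr": [0,0.0748,0.0043],"claw": 255},{"offset": [6.8,-0.2,0.4],"dr": [0,0.0748,0.0043],"claw": 255},{"offset": [6.8,-0.2,0.4],"dr": [0,0.0748,0.0043],"claw": 255},{"offset": [0,0,0],"dr": [0,0,0],"claw": 255}]}}

```text
time_s: 21.82
position: [0.425, 0.4221, 0.1296]
tool_rot: [3.077, 0.489, -1.041]
force: [-0.9, 0.2, -2.7]
opening: 0.0092
```

```bash
python3 - <<'E'
from h import *
T=pose(); s=ctrl.read_state(); print(np.round(S((T@np.r_[EYE,1])[:3]),4),np.round(s['force'],1),np.round(s['joints'],2),np.round(T[:3,0],3),s['opening'])
print('1mm world down in tool mm', np.round(T[:3,:3].T@[0,0,-1],3))
E
```

```text
[-0.0676  0.0792  0.2073] [-0.9  0.2 -2.7] [ 1.07  0.65  1.32 -0.89  1.8  -1.01] [ 0.446 -0.762 -0.47 ] 0.009190647920697553
1mm world down in tool mm [ 0.47  -0.057  0.881]
```

Call:
{"api": "step_arm", "payload": {"deltas": [{"offset": [0.9,-0.1,1.8],"dr": [0,0,0],"claw": 255},{"offset": [0.9,-0.1,1.8],"dr": [0,0,0],"claw": 255},{"offset": [0,0,0],"dr": [0,0,0],"claw": 255}]}}

```text
time_s: 22.2
position: [0.4252, 0.4225, 0.1276]
tool_rot: [3.082, 0.487, -1.038]
force: [1.9, -2.4, 7.4]
opening: 0.009
```

Call:
{"api": "step_arm", "payload": {"deltas": [{"offset": [0.7,0,1.3],"dr": [0,0,0],"claw": 255},{"offset": [0.7,0,1.3],"dr": [0,0,0],"claw": 255},{"offset": [0,0,0],"dr": [0,0,0],"claw": 255}]}}

```text
time_s: 22.58
position: [0.4254, 0.4224, 0.126]
tool_rot: [3.084, 0.485, -1.038]
force: [1.2, -1.8, 16.9]
opening: 0.0094
```

Call:
{"api": "step_arm", "payload": {"deltas": [{"offset": [-1.9,0.2,-3.5],"dr": [0,0,0],"claw": 255},{"offset": [0,0,0],"dr": [0,0,0],"claw": 255}]}}

```text
time_s: 22.82
position: [0.4248, 0.4226, 0.128]
tool_rot: [3.081, 0.487, -1.038]
force: [1.3, -1.6, 2.9]
opening: 0.0091
```

Call:
{"api": "step_arm", "payload": {"deltas": [{"offset": [0,0,0],"dr": [0,0,0],"claw": 228},{"offset": [0,0,0],"dr": [0,0,0],"claw": 222},{"offset": [0,0,0],"dr": [0,0,0],"claw": 216},{"offset": [0,0,0],"dr": [0,0,0],"claw": 210},{"offset": [0,0,0],"dr": [0,0,0],"claw": 204},{"offset": [0,0,0],"dr": [0,0,0],"claw": 198},{"offset": [0,0,0],"dr": [0,0,0],"claw": 192},{"offset": [0,0,0],"dr": [0,0,0],"claw": 192},{"offset": [0,0,0],"dr": [0,0,0],"claw": 192},{"offset": [0,0,0],"dr": [0,0,0],"claw": 192}], "newtons": 20}}

```text
time_s: 24.08
position: [0.4246, 0.4225, 0.1271]
tool_rot: [3.079, 0.486, -1.039]
force: [0.4, -0.5, 0.4]
opening: 0.0211
```

```bash
python3 - <<'E'
from h import *
s=ctrl.read_state(); print(np.round(s['force'],1),s['opening'])
out=[]
for c,X in (('scene',W(-.07,.09,.18)),('wrist',None)):
    im=ctrl.read_camera(c)[:,:,::-1].copy()
    if X is not None:
        u,v=np.int32(proj(c,X)); im=im[v-50:v+50,u-66:u+66]
    out.append(cv2.resize(im,(400,300),interpolation=cv2.INTER_CUBIC))
cv2.imwrite('pics/rel.png',np.hstack(out))
E
```

```text
[ 0.4 -0.5  0.4] 0.02106039971487001
```

Picture limit reached, so the rest is by numbers. Wrist force is about 0 with the jaws 21 mm apart on an 8 mm wall, so the mug has left the grip. I open a little more and back out along the tool axis.

Call:
{"api": "step_arm", "payload": {"deltas": [{"offset": [0,0,0],"dr": [0,0,0],"claw": 180},{"offset": [0,0,0],"dr": [0,0,0],"claw": 165},{"offset": [0,0,0],"dr": [0,0,0],"claw": 150},{"offset": [0,0,0],"dr": [0,0,0],"claw": 150},{"offset": [-6,0,0],"dr": [0,0,0],"claw": 150},{"offset": [-8,0,0],"dr": [0,0,0],"claw": 150},{"offset": [-8,0,0],"dr": [0,0,0],"claw": 150}]}}

```text
time_s: 25.05
position: [0.4144, 0.4399, 0.1378]
tool_rot: [3.08, 0.486, -1.038]
force: [-0.7, 0.4, -0.1]
opening: 0.0348
```

```bash
python3 - <<'E'
from h import *
T=pose();s=ctrl.read_state(); print(np.round(T[:3,3],3),np.round(s['force'],1),np.round(s['wrist_torque'],2),s['opening'])
for c in('wrist','top','scene'):
    ctrl.read_camera(c)
    for n,z in (('mug_eye',.205),('mug',.15)):
        for r in ctrl.landmark_of(n,c)[:4]: print(c,n,round(r['score'],2),np.round(r['xy'],0),np.round(S(atz(c,r['xy'],z)),3))
    for r in ctrl.outline_of('mug',c)[:4]:
        ys,xs=np.nonzero(r['region']); print(c,'out',round(r['score'],2),xs.min(),xs.max(),ys.min(),ys.max(),len(xs))
    print(c,'hook px',np.round(proj(c,W(-.068,.0795,.212)),0))
E
```

```text
[0.414 0.44  0.138] [-0.7  0.4 -0.1] [ 0.33  0.23 -0.05] 0.034820356772973085
wrist mug_eye 0.97 [210.  92.] [-0.136  0.263  0.205]
wrist mug_eye 0.69 [188.  50.] [-0.139  0.258  0.205]
wrist mug_eye 0.61 [129. 224.] [-0.094  0.153  0.205]
wrist mug 0.94 [239.  73.] [-0.157  0.122  0.15 ]
wrist mug 0.68 [191. 202.] [-0.066  0.029  0.15 ]
wrist out 0.88 185 248 33 103 3159
wrist out 0.62 171 187 40 79 534
wrist out 0.58 85 292 147 319 19848
wrist hook px [114. 227.]
top mug_eye 0.74 [332. 221.] [-0.287 -0.445  0.205]
top mug_eye 0.72 [144. 238.] [-0.054  0.072  0.205]
top mug_eye 0.72 [263. 220.] [-0.183 -0.268  0.205]
top mug 0.87 [319. 220.] [-0.265 -0.419  0.15 ]
top mug 0.67 [163. 240.] [-0.079  0.04   0.15 ]
top mug 0.64 [266. 232.] [-0.217 -0.255  0.15 ]
top mug 0.39 [165. 241.] [-0.085  0.035  0.15 ]
top out 0.82 259 285 219 247 547
top out 0.76 303 338 204 229 594
top out 0.73 129 165 228 261 772
top hook px [143. 243.]
scene mug_eye 0.86 [256. 240.] [-0.432 -0.324  0.205]
scene mug_eye 0.6 [176. 182.] [-0.082  0.063  0.205]
scene mug_eye 0.57 [312. 261.] [-0.513 -0.496  0.205]
scene mug 0.91 [183. 194.] [-0.07   0.047  0.15 ]
scene mug 0.8 [305. 271.] [-0.479 -0.474  0.15 ]
scene mug 0.64 [250. 258.] [-0.444 -0.31   0.15 ]
scene out 0.97 288 316 240 275 895
scene out 0.93 244 268 233 268 799
scene out 0.75 156 187 173 207 681
scene hook px [173. 178.]
```

The measured underside point (−0.07, 0.045, 0.15 in the stand frame) matches a mug hanging at about 65°, where I'd expect (−0.07, 0.047, 0.151). Backing out fully.

Call:
{"api": "step_arm", "payload": {"deltas": [{"offset": [-10,0,0],"dr": [0,0,0],"claw": 150},{"offset": [-12,0,0],"dr": [0,0,0],"claw": 150},{"offset": [-18,0,0],"dr": [0,0,0],"claw": 150},{"offset": [-25,0,0],"dr": [0,0,0],"claw": 150},{"offset": [-30,0,0],"dr": [0,0,0],"claw": 150},{"offset": [-30,0,0],"dr": [0,0,0],"claw": 150},{"offset": [-15,0,0],"dr": [0,0,0],"claw": 150},{"offset": [0,0,0],"dr": [0,0,0],"claw": 150}]}}

```text
time_s: 26.65
position: [0.351, 0.5472, 0.2032]
tool_rot: [3.08, 0.487, -1.037]
force: [1.0, -0.0, -0.6]
opening: 0.0354
```

```bash
cat > chk.py <<'E'
from h import *
T=pose();s=ctrl.read_state(); print(s['time_s'],np.round(T[:3,3],3),np.round(s['force'],1),np.round(s['joints'],2))
for k in range(2):
  for c in('scene','top','wrist'):
    ctrl.read_camera(c)
    for n,z in (('mug_eye',.205),('mug',.15)):
        for r in ctrl.landmark_of(n,c)[:4]:
            q=S(atz(c,r['xy'],z))
            if abs(q[0]+.07)<.06 and abs(q[1]-.07)<.08: print(c,n,round(r['score'],2),np.round(r['xy'],1),np.round(q,3))
for n,z in(('bowl',0),('knob',.268),('hook_mid',.212),('glass',0)):
  for c in('top','wrist'):
    for r in ctrl.landmark_of(n,c)[:1]: print(c,n,round(r['score'],2),np.round(S(atz(c,r['xy'],z)),3))
E
python3 chk.py
```

```text
26.65 [0.351 0.547 0.203] [ 1.  -0.  -0.6] [ 1.22  0.77  0.96 -0.89  2.07 -1.12]
scene mug_eye 0.62 [174.7 178.6] [-0.057  0.078  0.205]
scene mug 0.61 [180.2 192.6] [-0.058  0.062  0.15 ]
top mug_eye 0.77 [142.9 239.2] [-0.056  0.078  0.205]
top mug 0.93 [159.2 239.3] [-0.071  0.05   0.15 ]
wrist mug_eye 0.92 [187.2 180.7] [-0.071  0.092  0.205]
wrist mug 0.95 [220.4 171.6] [-0.067  0.029  0.15 ]
scene mug_eye 0.67 [175.9 181.6] [-0.083  0.063  0.205]
scene mug 0.75 [182.2 193.2] [-0.062  0.053  0.15 ]
top mug_eye 0.73 [144.4 239.7] [-0.06   0.074  0.205]
top mug 0.87 [162.2 236.7] [-0.068  0.038  0.15 ]
wrist mug_eye 0.59 [188.5 182.8] [-0.07   0.098  0.205]
wrist mug 0.59 [221.  170.7] [-0.069  0.032  0.15 ]
top bowl 0.66 [-0.058  0.092  0.   ]
wrist bowl 0.79 [-0.062  0.077  0.   ]
top knob 0.73 [-0.005  0.085  0.268]
wrist knob 0.86 [-0.019  0.137  0.268]
top hook_mid 0.64 [-0.065  0.078  0.212]
wrist hook_mid 0.83 [-0.063  0.087  0.212]
top glass 0.86 [-0.06  -0.061  0.   ]
```

Call:
{"api": "step_arm", "payload": {"deltas": [{"offset": [0,0,0],"dr": [0,0,0],"claw": 150},{"offset": [0,0,0],"dr": [0,0,0],"claw": 150},{"offset": [0,0,0],"dr": [0,0,0],"claw": 150},{"offset": [0,0,0],"dr": [0,0,0],"claw": 150},{"offset": [0,0,0],"dr": [0,0,0],"claw": 150},{"offset": [0,0,0],"dr": [0,0,0],"claw": 150},{"offset": [0,0,0],"dr": [0,0,0],"claw": 150},{"offset": [0,0,0],"dr": [0,0,0],"claw": 150}]}}

```text
time_s: 28.95
position: [0.352, 0.5459, 0.2028]
tool_rot: [3.079, 0.486, -1.039]
force: [-0.8, -0.5, 0.0]
opening: 0.0352
```

```bash
python3 - <<'E'
from h import *
g0=None
for k in range(12):
    g=cv2.GaussianBlur(cv2.cvtColor(ctrl.read_camera('wrist'),cv2.COLOR_RGB2GRAY),(5,5),0)[100:270,130:320].astype(np.float32)
    if g0 is None: g0=g; prev=g
    print(k,np.round(cv2.phaseCorrelate(g0,g)[0],2),'d0',round(float(np.abs(g-g0).mean()),2),'dprev',round(float(np.abs(g-prev).mean()),2)); prev=g
r=ctrl.outline_of('mug','wrist')
for q in r[:3]:
    ys,xs=np.nonzero(q['region']); print(round(q['score'],2),xs.min(),xs.max(),ys.min(),ys.max())
s=ctrl.read_state(); print(s['time_s'],np.round(s['force'],1))
E
```

```text
0 [0. 0.] d0 0.0 dprev 0.0
1 [-0.01 -0.  ] d0 0.36 dprev 0.36
2 [-0.01 -0.01] d0 0.36 dprev 0.36
3 [-0.  0.] d0 0.36 dprev 0.35
4 [-0.01  0.01] d0 0.36 dprev 0.36
5 [ 0.01 -0.  ] d0 0.36 dprev 0.36
6 [-0.    0.01] d0 0.37 dprev 0.36
7 [-0.    0.02] d0 0.37 dprev 0.36
8 [0.   0.01] d0 0.37 dprev 0.36
9 [-0. -0.] d0 0.37 dprev 0.36
10 [-0.01 -0.  ] d0 0.37 dprev 0.36
11 [-0.    0.01] d0 0.38 dprev 0.36
0.96 203 253 50 104
0.77 185 205 51 86
0.66 160 285 135 236
29.6 [ 0.8 -0.4  0.2]
```

```bash
python3 -c "
from plant import ctrl
print(ctrl.sign_off())"
```

```text
the job is handed in; nothing more can be done
None
```

I slid the carriage about 79 mm by its knob until the hook was over the bowl, then hung the white mug from the right of the sink on that hook by its handle. I tilted the mug about 62° around the hook before letting go, so it barely swung. The job was handed in at about 29.6 s.

**Last checks**
- **Mug:** it is at rest on the hook. The picture did not change over twelve frames (about 0.6 s, shift under 0.02 px). The eye point was at the hook in the scene and top views, and the wrist force is about 0 N.
- **Hook and bowl:** along the rail, the hook is at about 78–80 mm and the bowl's centre at about 77–79 mm, so they line up to within about 3 mm.
- **Bystanders:** the bowl and the glass under the rail read where they stood at the start. I did not measure the two tumblers again, but the arm stayed clear of them.

**What disagreed or went less than cleanly**
- **Rough late readings:** a few network readings in the final check were off. These were the top view's bowl at 92 mm and the wrist view's knob at 137 mm, both seen steeply or partly hidden.
- **Contact force:** setting the mug on the hook briefly pressed it with about 17 N before I eased off.
- **No final look:** the picture limit was reached, so everything after the release was checked by numbers only.

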